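Seat the crooked doming stake in its square socket

TASK

The tall steel stake with the domed round head was put into its holder twisted, so its square foot rides on the rim of the square recess instead of sitting in it. Take hold of the head, turn it in small steps while pressing lightly until the foot drops into the recess, see that it is fully home and upright, and let go. Leave the flat-topped stake in the other holder alone.

Things in the scene. Friction and masses are not known exactly. Their poses are not given: they have to be found in the camera images.
- dome_stake: Loose steel stake (0.3-0.65 kg): square foot 38x38 mm, 18 thick; above it a round head 34 mm wide, 54 tall, ending in a low dome; below it a pilot pin 16 mm wide, 26 long, already in the holder's hole. Origin: centre of the foot's underside; z up, x and y square to the foot's sides. At the start its corners rest on the holder's rim, origin 46 mm above the bench, twisted 32 to 58 degrees.
- dome_head (a point): Point on the axis of the domed stake's head, 40 mm above the underside of its foot (22 mm above the foot's top, 32 mm below the top of the dome): a good height to grip. The head is a plain 34 mm cylinder from the foot's top up to 44 mm above it. Axes as the stake's.
- dome_holder: Dark steel block 80x80 mm, 46 tall, screwed to the bench, under the domed stake. In its top a square recess 45x45 mm, 14 deep (floor 32 mm above the bench), sides parallel to the block's; in that floor a hole 19 mm wide for the pilot. The foot drops in within about 11 degrees of square, any of four ways round. Origin: centre of the underside; z up, x and y square to the sides.
- flat_stake: The other stake, to be left alone: same foot and pilot, but a 26 mm neck and a flat round top 50 mm wide and 10 thick. It already sits home in an equal holder of its own. Origin: centre of the underside of its foot (32 mm above the bench; its top is at 100 mm), z up.
Things that resemble listed ones, but are neither listed nor needed, are in the scene too. What is shaped like the dome_stake but black is not meant.

How it is judged:
By the outcome, as a careful person would: the job done as asked, in the order asked, and still so for the second after the job is handed in, with the robot touching nothing.
It also fails if it takes over 26 s, if anything falls off the work surface, if the arm or the gripper's body presses on something with over 40 N, if the wrist force passes 120 N, or if a joint passes its speed limit or range.

ROBOT

A 7-joint arm with a two-finger parallel gripper is mounted at the origin on the work surface; the furniture and walls round the work are solid. World frame = base frame: x ahead of the robot, y to its left, z up, the work surface at z = 0. Lengths are in m, angles in rad, forces in N, time in s.
With the tool pointing down it reaches from about 0.4 to 0.85 m from the base axis. Payload 10.4 kg.
Tool frame: the origin (TCP) lies midway between the tips of the shut fingers; the grasp point (between the pads) lies 19 mm behind it; x points along the fingers, z is the direction in which the jaws open and shut, and the axes are right-handed (so a half turn about x gives the same grasp; the last joint's range is limited). The gripper opens to 87 mm and grips with 3 to 60 N. Pads are 19 mm wide; open, the fingers measure 117 mm over their backs; the gripper's body (75 mm by 190 mm) begins 51 mm behind the grasp point.
Start: joints at [-1.332, 0.332, -0.065, 1.46, 0.022, 1.35, -0.088], TCP at [0.162, 0.604, 0.223] pointing down, gripper open.
Joint ranges: [-2.6, 2.6], [-0.5, 2.12], [-1.47, 1.34], [0.16, 2.42], [-1.27, 4.41], [0.06, 2.06], [-2.6, 2.6]. Speed limits (rad/s): [2.22, 2.22, 2.79, 2.79, 3.14, 3.14, 3.14].

INTERFACE

Orientations are given as a unit quaternion [x, y, z, w].
In Python, from bench import read_state, camera, camera_params, close_job gives the robot as it stands.
- The arm moves only by the tool arm_command, never from a script. Its argument "targets" is a list of rows, each a list of 7 numbers: the closure in counts, from 0 (fully open) to 255 (shut), then the shift along the tool's x, y, z in mm, then the turn, a rotation vector about the tool's x, y, z in rad. A call has 1 to 10 rows; each row is the pose to reach, as a shift and turn from the pose commanded when the call began, along the tool's axes at that moment; what a row does not reach only later rows make up. A row lasts 1/10 s, in which the tool goes at most 50 mm and 8.59 degrees, less where a joint would pass 70% of its speed; a pose out of reach is approached as far as the arm can. A call with a gripper value outside its range is refused whole. The fingers move at their own pace and stop on an object; "newtons" is the grip in N (left out, the last holds). Time passes only in rows, so rows that repeat a pose let the fingers close. It gives the time, the measured TCP pose, the force and the opening at its end, in the units of the state.
- read_state(): the state, without advancing time (a new reading comes with each control period).
- camera(name): name is "scene" or "top"; returns the picture (384x512x3 uint8, red, green, blue); there is no depth.
- camera_params(name): a dict with "intrinsics" (3x3 intrinsics, pixels), "dist" ([k1, k2, p1, p2, k3] as OpenCV has them; the pictures are not rectified), "xyz" and "orientation" of the camera in the world. Camera axes: x right, y down, z forward; pixel columns grow to the right and rows downward; lengths in m; the calibration is good to about 2 mm. A picture is of the moment at which its call begins. camera_params takes no time and is no camera call.
- close_job(): hands the job in, once; it reports no verdict.
The state is a dict: "time": time; "joint_positions": joint angles; "joint_vel": joint speeds; "joint_torque": joint torques, N m; "ee_pos": TCP position; "eef_rot": TCP orientation; "ft_force": force on the tool from outside, world axes, zero at the start; "torque": the same for the moment, N m; "width": finger opening in m.
Only numpy, scipy, OpenCV 4.12 (cv2) and the standard library are available. Lean on these libraries where they do the work, as an engineer would, in place of code of your own. Each camera call takes 0.05 s, during which the arm holds its last target.

## Working session

There is one attempt and no reset: what is moved stays moved. The work goes in short steps, Python scripts to look and compute and a tool call to move; the robot and the scene stay as the last step left them, time stands still between calls to the robot, and variables do not carry over. Pictures are saved under pics/ and viewed, and the job is handed in when it is done.

Besides the shell and the picture viewer there is one more tool, called after "Call:" in YAML: its name, and indented under it one key for each argument. arm_command: Moves the arm, as the interface text tells. Its arguments: {"type":"object","properties":{"targets":{"type":"array"},"newtons":{"type":"number"}},"required":["targets"]}

```bash
mkdir -p pics
python3 - <<'E'
from bench import *
import cv2
for n in ("scene","top"):
    p=camera_params(n); print(n,p)
    cv2.imwrite(f"pics/{n}0.png",camera(n)[:,:,::-1])
s=read_state(); print({k:(v if not hasattr(v,'round') else v) for k,v in s.items()})
E
```

```text
scene {'intrinsics': array([[398.96894177,   0.        , 258.07452899],
       [  0.        , 398.96894177, 192.44057393],
       [  0.        ,   0.        ,   1.        ]]), 'dist': array([-0.06227197,  0.        ,  0.        ,  0.        ,  0.        ]), 'xyz': array([0.26627886, 0.53379075, 0.73186985]), 'orientation': array([-0.15102357,  0.92878855, -0.33413599,  0.05382242])}
top {'intrinsics': array([[434.77987901,   0.        , 262.11046356],
       [  0.        , 434.77987901, 190.07430479],
       [  0.        ,   0.        ,   1.        ]]), 'dist': array([-0.04105847,  0.        ,  0.        ,  0.        ,  0.        ]), 'xyz': array([0.26727195, 0.02547162, 1.12902313]), 'orientation': array([ 0.7091449 , -0.7007871 ,  0.0477093 , -0.06111279])}
{'time': 0.1, 'joint_positions': array([-1.33160081,  0.33279149, -0.06469922,  1.46085673,  0.02156504,
        1.34988487, -0.0884738 ]), 'joint_vel': array([-0.00014741, -0.00324162, -0.00020199, -0.0029469 , -0.00037436,
        0.00088114, -0.0013813 ]), 'joint_torque': array([ 1.12511203e-03, -6.24547577e+01,  2.44123244e-02, -3.90712523e+01,
       -6.14928477e-02,  3.66296503e-02,  9.09853406e-05]), 'ee_pos': array([0.16166287, 0.60337565, 0.2218445 ]), 'eef_rot': array([-0.43074532,  0.56132154,  0.4301961 ,  0.56063172]), 'ft_force': array([ 1.12989977,  0.36411697, -0.30703194]), 'torque': array([-0.02996562, -0.02294289, -0.00073254]), 'width': 0.08702676108572965}
```

View pics/scene0.png

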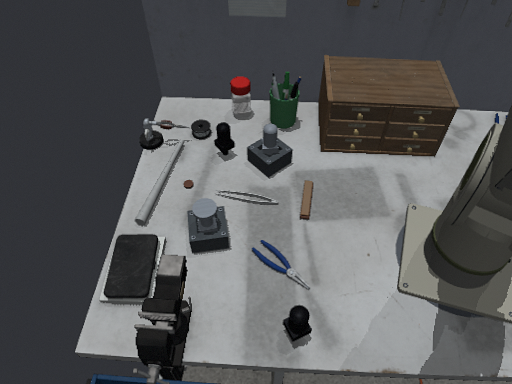

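View pics/top0.png

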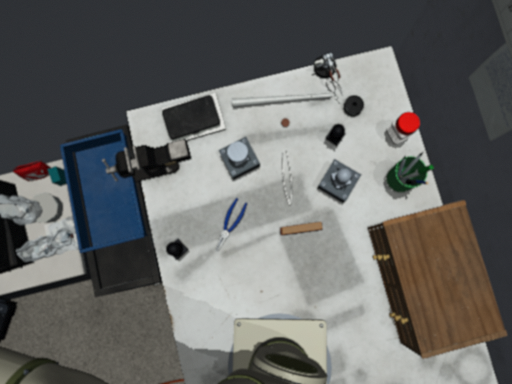

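The scene picture shows four candidates:
- **Steel dome on a holder:** scene (270,148), top (341,178). This fits the description: a steel domed head in a holder.
- **Flat-topped stake:** scene (206,222), top (237,153). To be left alone.
- **Black lookalikes:** scene (224,137) and (298,320). Not meant.

I'll confirm this in one enlarged crop.

Run:
```python
import cv2,numpy as np
a=cv2.imread("pics/scene0.png")[110:185,230:310]; b=cv2.imread("pics/top0.png")[150:210,308:372]
a=cv2.resize(a,(400,375),interpolation=cv2.INTER_CUBIC);b=cv2.resize(b,(400,375),interpolation=cv2.INTER_CUBIC)
cv2.imwrite("pics/crop0.png",np.hstack([a,b]))
```

```text
(no output)
```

View pics/crop0.png

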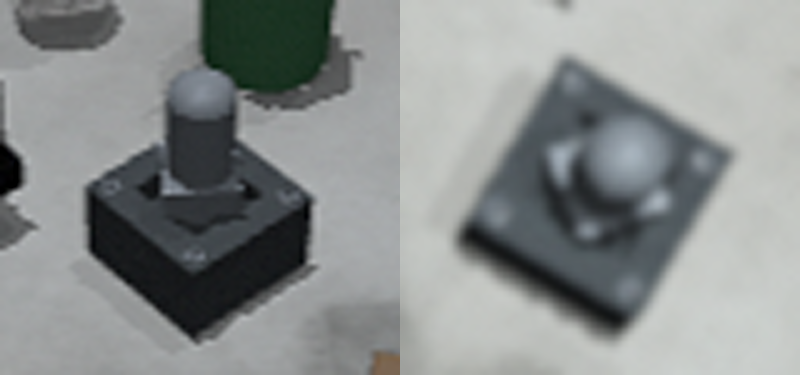

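The crop confirms it: a grey steel domed head whose foot corners show above the recess rim, twisted about 45°. Next I'll measure it.

```bash
cat > h.py <<'E'
import numpy as np,cv2
from scipy.spatial.transform import Rotation as R
from bench import *
def ray(n,uv):
    p=camera_params(n); q=cv2.undistortPoints(np.array(uv,float).reshape(-1,1,2),p["intrinsics"],p["dist"]).reshape(-1,2)
    d=R.from_quat(p["orientation"]).apply(np.c_[q,np.ones(len(q))]); return p["xyz"],d
def plane(n,uv,z):
    o,d=ray(n,uv); return o+d*((z-o[2])/d[:,2])[:,None]
def proj(n,P):
    p=camera_params(n); r=R.from_quat(p["orientation"]).inv()
    return cv2.projectPoints(r.apply(np.atleast_2d(P)-p["xyz"]),np.zeros(3),np.zeros(3),p["intrinsics"],p["dist"])[0].reshape(-1,2)
E
python3 - <<'E'
from h import *
np.set_printoptions(precision=4,suppress=True)
t=lambda P:[((x-400)/6.25+308-.4,y/6.25+150-.4) for x,y in P]
s=lambda P:[(x/5+230-.4,y/5+110-.4) for x,y in P]
A=plane("scene",s([(87,188),(195,270),(312,197)]),.046)
B=plane("top",t([(568,60),(733,153),(625,310),(465,225)]),.046)
print("scene corners",A,"center",(A[0]+A[2])/2, np.linalg.norm(np.diff(A,axis=0),axis=1))
print("top corners",B,"center",B.mean(0),np.linalg.norm(np.diff(B,axis=0),axis=1))
for C in(A,B):
    print([np.degrees(np.arctan2(*(e[[1,0]])))%90 for e in np.diff(C,axis=0)])
print("screws top",plane("top",t([(573,82),(703,160),(627,287),(497,213)]),.046), "ctr",plane("top",t([(573,82),(703,160),(627,287),(497,213)]),.046).mean(0))
S=plane("scene",s([(112,187),(195,258),(291,196)]),.046);print("screws scene",S,(S[0]+S[2])/2)
print("dome top",plane("top",t([(628,152)]),.108))
o1,d1=ray("top",t([(628,152)]));o2,d2=ray("scene",s([(201,92)]))
M=np.c_[d1[0],-d2[0]];k=np.linalg.lstsq(M,o2-o1,rcond=None)[0];print("tri",o1+k[0]*d1[0],o2+k[1]*d2[0])
F=plane("top",t([(548,148),(590,240),(668,200)]),.064);print("foot",F,[np.degrees(np.arctan2(*(e[[1,0]])))%90 for e in np.diff(F,axis=0)],np.linalg.norm(np.diff(F,axis=0),axis=1),np.linalg.norm(F[2]-F[0]),(F[0]+F[2])/2)
st=read_state();print(R.from_quat(st["eef_rot"]).as_matrix())
# brightness-threshold holder mask in top
im=cv2.imread("pics/top0.png");h=cv2.cvtColor(im,cv2.COLOR_BGR2GRAY)[150:212,308:372];m=(h<140).astype(np.uint8)
c=max(cv2.findContours(m,0,1)[0],key=cv2.contourArea);r=cv2.minAreaRect(c);print(r, cv2.boxPoints(r)+[308,150])
E
```

```text
scene corners [[ 0.5166 -0.1324  0.046 ]
 [ 0.4494 -0.0961  0.046 ]
 [ 0.4098 -0.1615  0.046 ]] center [ 0.4632 -0.147   0.046 ] [0.0764 0.0765]
top corners [[ 0.5168 -0.136   0.046 ]
 [ 0.4789 -0.2023  0.046 ]
 [ 0.4143 -0.1575  0.046 ]
 [ 0.4482 -0.0936  0.046 ]] center [ 0.4646 -0.1473  0.046 ] [0.0763 0.0786 0.0724]
[np.float64(61.609330049140596), np.float64(58.830131346497154)]
[np.float64(60.26741435667313), np.float64(55.300672154511915), np.float64(62.06380128514525)]
screws top [[ 0.5076 -0.1379  0.046 ]
 [ 0.4759 -0.1901  0.046 ]
 [ 0.4236 -0.1585  0.046 ]
 [ 0.4533 -0.1065  0.046 ]] ctr [ 0.4651 -0.1482  0.046 ]
screws scene [[ 0.5052 -0.137   0.046 ]
 [ 0.4518 -0.1036  0.046 ]
 [ 0.4198 -0.1589  0.046 ]] [ 0.4625 -0.1479  0.046 ]
dome top [[ 0.4668 -0.1492  0.108 ]]
tri [ 0.4666 -0.149   0.1091] [ 0.4646 -0.1492  0.1087]
foot [[ 0.4767 -0.1249  0.064 ]
 [ 0.4397 -0.1411  0.064 ]
 [ 0.4561 -0.1722  0.064 ]] [np.float64(23.68345282357126), np.float64(27.75950612138027)] [0.0403 0.0352] 0.051651026792279515 [ 0.4664 -0.1486  0.064 ]
[[-0.0003 -0.9659  0.2588]
 [-0.0012  0.2588  0.9659]
 [-1.     -0.     -0.0012]]
((30.22058868408203, 31.632352828979492), (31.89873695373535, 35.843204498291016), 30.963754653930664) [[315.3235 188.7941]
 [333.7647 158.0588]
 [361.1176 174.4706]
 [342.6765 205.2059]]
```

```bash
cat >> h.py <<'E'
def move(tgt,yaw):
    s=read_state(); M=R.from_quat(s["eef_rot"]); cy=np.degrees(np.arctan2(*M.as_matrix()[[1,0],2]))
    # wanted tool: x down, z at yaw
    y=np.radians(yaw); z=np.array([np.cos(y),np.sin(y),0]); x=np.array([0,0,-1.]); W=R.from_matrix(np.c_[x,np.cross(z,x),z])
    print("t",round(s["time"],2),"pos",s["ee_pos"].round(4),"yaw",round(cy,2),"F",s["ft_force"].round(1),"w",round(s["width"],4),"q",s["joint_positions"].round(2))
    print("shift mm",(M.inv().apply(np.array(tgt)-s["ee_pos"])*1e3).round(1),"turn",(M.inv()*W).as_rotvec().round(3))
E
python3 - <<'E'
from h import *
np.set_printoptions(precision=3,suppress=True)
def tri(a,b):
    o1,d1=ray("top",[a]);o2,d2=ray("scene",[b]);k=np.linalg.lstsq(np.c_[d1[0],-d2[0]],o2-o1,rcond=None)[0];return o1+k[0]*d1[0],o2+k[1]*d2[0]
print("cup rim",tri((405,175),(284,92)),"pen tip",tri((429,168),(298,78)),"jar",tri((408,122),(240,84)))
print("black",plane("top",[(334,137)],.05),"cab",plane("top",[(370,227),(465,203)],.15),tri((383,228),(322,96)))
print("vise",tri((180,148),(172,262)),plane("top",[(178,148),(120,160)],.1))
move([.42,.30,.27],20); move([.465,-.149,.15],-30)
E
```

```text
cup rim (array([ 0.466, -0.295,  0.108]), array([ 0.472, -0.294,  0.109])) pen tip (array([ 0.48 , -0.346,  0.126]), array([ 0.45 , -0.349,  0.12 ])) jar (array([ 0.602, -0.312,  0.093]), array([ 0.6  , -0.313,  0.092]))
black [[ 0.574 -0.135  0.05 ]] cab [[ 0.338 -0.198  0.15 ]
 [ 0.394 -0.416  0.15 ]] (array([ 0.334, -0.221,  0.174]), array([ 0.363, -0.218,  0.176]))
vise (array([0.527, 0.246, 0.109]), array([0.523, 0.246, 0.108])) [[0.529 0.253 0.1  ]
 [0.498 0.395 0.1  ]]
t 0.1 pos [0.162 0.603 0.222] yaw 75.0 F [ 1.1  0.4 -0.3] w 0.087 q [-1.33  0.33 -0.06  1.46  0.02  1.35 -0.09]
shift mm [ -47.9 -328.  -226.2] turn [ 0.96  -0.001  0.001]
t 0.1 pos [0.162 0.603 0.222] yaw 75.0 F [ 1.1  0.4 -0.3] w 0.087 q [-1.33  0.33 -0.06  1.46  0.02  1.35 -0.09]
shift mm [  72.7 -487.7 -648.2] turn [ 1.833 -0.001  0.001]
```

Call:
arm_command:
  targets:
    - [0, -48, -328, -226, 0.96, 0, 0]
    - [0, -48, -328, -226, 0.96, 0, 0]
    - [0, -48, -328, -226, 0.96, 0, 0]
    - [0, -48, -328, -226, 0.96, 0, 0]
    - [0, -48, -328, -226, 0.96, 0, 0]
    - [0, -48, -328, -226, 0.96, 0, 0]
    - [0, -48, -328, -226, 0.96, 0, 0]
    - [0, -48, -328, -226, 0.96, 0, 0]
    - [0, -48, -328, -226, 0.96, 0, 0]
    - [0, -48, -328, -226, 0.96, 0, 0]

```text
time: 1.1
ee_pos: [0.4207, 0.2996, 0.2705]
eef_rot: [-0.122, 0.697, 0.122, 0.697]
ft_force: [-0.2, 0.9, -0.2]
width: 0.0868
```

```bash
python3 -c "
from h import *
move([.465,-.149,.22],-35)"
```

```text
t 1.1 pos [0.4207 0.2996 0.2705] yaw 19.84 F [-0.2  0.9 -0.2] w 0.0868 q [-0.97  0.06  0.28  1.68 -0.02  1.4  -0.34]
shift mm [  50.4 -437.  -110.5] turn [ 0.957 -0.    -0.   ]
```

Call:
arm_command:
  targets:
    - [0, 50, -437, -110, 0.957, 0, 0]
    - [0, 50, -437, -110, 0.957, 0, 0]
    - [0, 50, -437, -110, 0.957, 0, 0]
    - [0, 50, -437, -110, 0.957, 0, 0]
    - [0, 50, -437, -110, 0.957, 0, 0]
    - [0, 50, -437, -110, 0.957, 0, 0]
    - [0, 50, -437, -110, 0.957, 0, 0]
    - [0, 50, -437, -110, 0.957, 0, 0]
    - [0, 50, -437, -110, 0.957, 0, 0]
    - [0, 50, -437, -110, 0.957, 0, 0]

```text
time: 2.1
ee_pos: [0.4655, -0.1524, 0.22]
eef_rot: [0.213, 0.674, -0.214, 0.674]
ft_force: [-1.0, 0.9, 0.6]
width: 0.0873
```

```bash
python3 -c "
from h import *
move([.465,-.149,.15],-35)
cv2.imwrite('pics/s1.png',cv2.resize(camera('scene')[:,:,::-1],(768,576)))"
```

```text
t 2.1 pos [ 0.4655 -0.1524  0.22  ] yaw -35.16 F [-1.   0.9  0.6] w 0.0873 q [-0.53  0.01  0.77  1.85 -0.    1.29 -0.38]
shift mm [70.   2.6 -2.4] turn [-0.003  0.001  0.002]
```

View pics/s1.png

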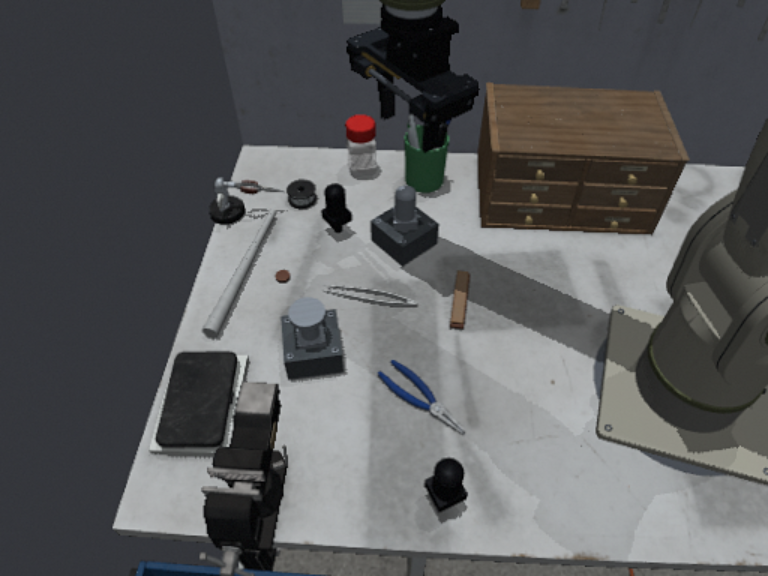

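The gripper is above the stake at enlarged (405,200), with the jaws clear of the cup and cabinet. Now descending partway.

Call:
arm_command:
  targets:
    - [0, 35, 0, 0, 0, 0, 0]
    - [0, 70, 0, 0, 0, 0, 0]
    - [0, 70, 0, 0, 0, 0, 0]
    - [0, 70, 0, 0, 0, 0, 0]

```text
time: 2.55
ee_pos: [0.4663, -0.1463, 0.151]
eef_rot: [0.211, 0.675, -0.211, 0.675]
ft_force: [0.1, -0.2, 0.9]
width: 0.0875
```

```bash
python3 -c "
from h import *
move([.465,-.149,.069],-35)
cv2.imwrite('pics/s2.png',cv2.resize(camera('scene')[60:190,190:380,::-1],(760,520)))"
```

```text
t 2.55 pos [ 0.4663 -0.1463  0.151 ] yaw -34.71 F [ 0.1 -0.2  0.9] w 0.0875 q [-0.52  0.09  0.77  1.94 -0.07  1.14 -0.33]
shift mm [82.  -3.   0.6] turn [ 0.005 -0.001  0.001]
```

View pics/s2.png

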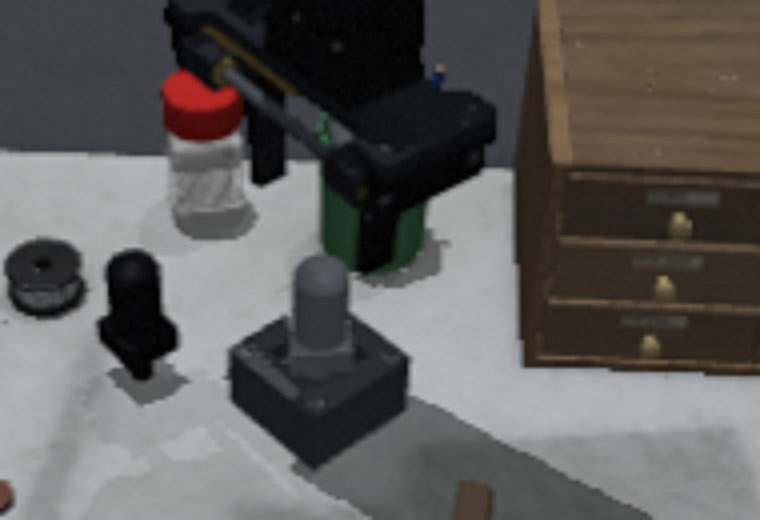

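The head at enlarged (322,290) sits between the fingers at (265,150) and (378,235). I'll descend with a 3 mm correction.

Call:
arm_command:
  targets:
    - [0, 25, -3, 0, 0, 0, 0]
    - [0, 50, -3, 0, 0, 0, 0]
    - [0, 70, -3, 0, 0, 0, 0]
    - [0, 82, -3, 0, 0, 0, 0]
    - [0, 82, -3, 0, 0, 0, 0]
    - [0, 82, -3, 0, 0, 0, 0]

```text
time: 3.2
ee_pos: [0.4653, -0.1502, 0.0697]
eef_rot: [0.212, 0.674, -0.211, 0.675]
ft_force: [0.8, -0.9, -0.3]
width: 0.087
```

```bash
python3 -c "
from h import *
move([.465,-.149,.069],-35)
cv2.imwrite('pics/s3.png',cv2.resize(camera('scene')[80:180,215:345,::-1],(780,600)))"
```

```text
t 3.2 pos [ 0.4653 -0.1502  0.0697] yaw -34.82 F [ 0.8 -0.9 -0.3] w 0.087 q [-0.47  0.22  0.76  2.02 -0.19  0.97 -0.22]
shift mm [ 0.7  0.8 -1. ] turn [ 0.003  0.001 -0.001]
```

View pics/s3.png

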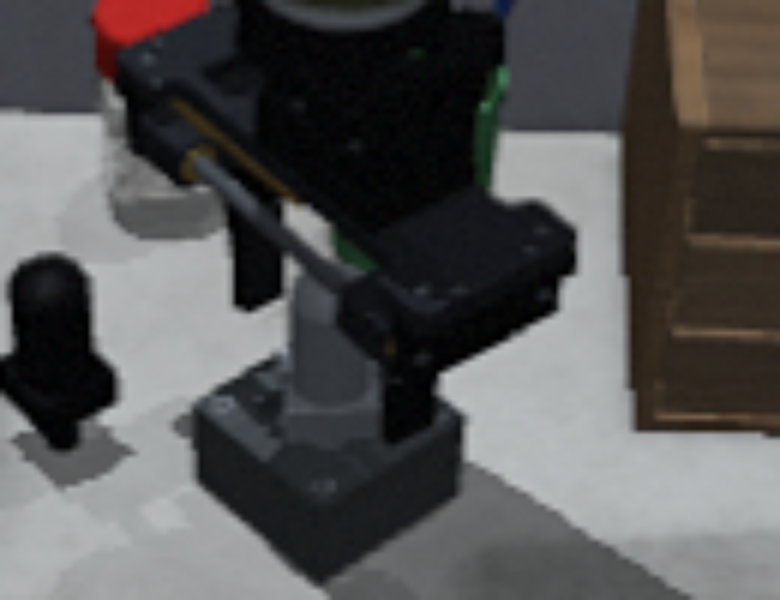

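The head at enlarged (330,340) is between the fingers (left 258,260; right 408,400), above the foot. Closing.

Call:
arm_command:
  targets:
    - [255, 0, 0, 0, 0, 0, 0]
    - [255, 0, 0, 0, 0, 0, 0]
    - [255, 0, 0, 0, 0, 0, 0]
    - [255, 0, 0, 0, 0, 0, 0]
    - [255, 0, 0, 0, 0, 0, 0]
    - [255, 0, 0, 0, 0, 0, 0]
  newtons: 20

```text
time: 3.85
ee_pos: [0.4644, -0.1502, 0.0685]
eef_rot: [0.212, 0.675, -0.212, 0.675]
ft_force: [0.8, 0.1, -0.2]
width: 0.047
```

```bash
python3 -c "
from h import *
move([.465,-.149,.069],-35)"
```

```text
t 3.85 pos [ 0.4644 -0.1502  0.0685] yaw -34.84 F [ 0.8  0.1 -0.2] w 0.047 q [-0.47  0.22  0.76  2.02 -0.19  0.97 -0.22]
shift mm [-0.5  1.3 -0.2] turn [ 0.003 -0.    -0.   ]
```

Call:
arm_command:
  targets:
    - [255, 0, 0, 0, 0, 0, 0]
    - [255, 0, 0, 0, 0, 0, 0]
    - [255, 0, 0, 0, 0, 0, 0]
    - [255, 0, 0, 0, 0, 0, 0]

```text
time: 4.25
ee_pos: [0.4644, -0.1502, 0.0685]
eef_rot: [0.212, 0.675, -0.212, 0.675]
ft_force: [-0.8, 0.6, 1.0]
width: 0.0336
```

Gripped, opening 33.6 mm against the 34 mm head. Now turning counter-clockwise from above (negative tool x) in small steps with light pressing.

Call:
arm_command:
  targets:
    - [255, 1, 0, 0, 0, 0, 0]
    - [255, 2, 0, 0, -0.05, 0, 0]
    - [255, 2, 0, 0, -0.1, 0, 0]
    - [255, 2, 0, 0, -0.15, 0, 0]
    - [255, 2, 0, 0, -0.15, 0, 0]

```text
time: 4.75
ee_pos: [0.4654, -0.1504, 0.0678]
eef_rot: [0.16, 0.688, -0.16, 0.689]
ft_force: [-3.9, 0.8, 15.2]
width: 0.0332
```

```bash
python3 -c "
from h import *
move([.465,-.149,.055],0); print(read_state()['torque'])"
```

```text
t 4.75 pos [ 0.4654 -0.1504  0.0678] yaw -26.16 F [-3.9  0.8 15.2] w 0.0332 q [-0.44  0.22  0.74  2.02 -0.18  0.96 -0.07]
shift mm [12.8  1.1 -1. ] turn [-0.457  0.002 -0.001]
[ 0.23903275  0.92855612 -0.10500975]
```

Pressing with 15 N. I'll keep turning.

Call:
arm_command:
  targets:
    - [255, 0, 0, 0, -0.05, 0, 0]
    - [255, 0, 0, 0, -0.1, 0, 0]
    - [255, 0, 0, 0, -0.15, 0, 0]
    - [255, 0, 0, 0, -0.15, 0, 0]

```text
time: 5.15
ee_pos: [0.4654, -0.1508, 0.0677]
eef_rot: [0.108, 0.698, -0.108, 0.7]
ft_force: [-2.5, -1.2, 13.3]
width: 0.033
```

```bash
python3 -c "
from h import *
move([.465,-.149,.055],0)
cv2.imwrite('pics/s4.png',cv2.resize(camera('scene')[110:180,225:315,::-1],(720,560)))"
```

```text
t 5.15 pos [ 0.4654 -0.1508  0.0677] yaw -17.58 F [-2.5 -1.2 13.3] w 0.033 q [-0.42  0.22  0.71  2.02 -0.17  0.96  0.07]
shift mm [12.7  1.6 -0.9] turn [-0.307  0.002 -0.   ]
```

View pics/s4.png

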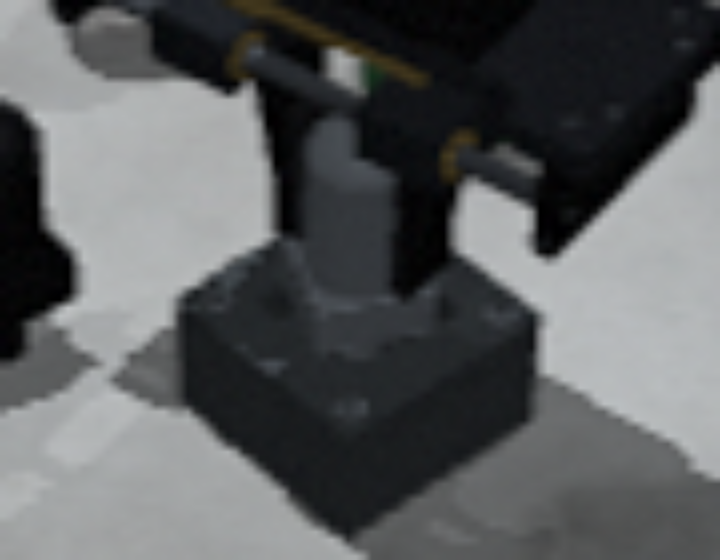

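The foot (front corner near enlarged (315,340)) is turning with the head and still rides on the rim. I'll continue in smaller steps and watch the force.

Call:
arm_command:
  targets:
    - [255, 0, 0, 0, -0.04, 0, 0]
    - [255, 0, 0, 0, -0.08, 0, 0]
    - [255, 0, 0, 0, -0.08, 0, 0]

```text
time: 5.5
ee_pos: [0.4652, -0.1509, 0.0675]
eef_rot: [0.08, 0.702, -0.08, 0.703]
ft_force: [-2.6, -0.2, 12.1]
width: 0.0337
```

Call:
arm_command:
  targets:
    - [255, 0, 0, 0, -0.04, 0, 0]
    - [255, 0, 0, 0, -0.08, 0, 0]
    - [255, 0, 0, 0, -0.08, 0, 0]

```text
time: 5.8
ee_pos: [0.465, -0.1508, 0.0672]
eef_rot: [0.052, 0.705, -0.052, 0.706]
ft_force: [-1.4, -0.7, 7.1]
width: 0.0335
```

Call:
arm_command:
  targets:
    - [255, 1, 0, 0, -0.03, 0, 0]
    - [255, 2, 0, 0, -0.06, 0, 0]
    - [255, 2, 0, 0, -0.06, 0, 0]

```text
time: 6.1
ee_pos: [0.4643, -0.15, 0.0642]
eef_rot: [0.031, 0.706, -0.031, 0.706]
ft_force: [1.9, 0.4, -4.5]
width: 0.0335
```

```bash
python3 -c "
from h import *
move([.465,-.149,.055],0)
cv2.imwrite('pics/s5.png',cv2.resize(camera('scene')[110:180,225:315,::-1],(720,560)))"
```

```text
t 6.1 pos [ 0.4643 -0.15    0.0642] yaw -5.0 F [ 1.9  0.4 -4.5] w 0.0335 q [-0.39  0.22  0.68  2.02 -0.17  0.95  0.28]
shift mm [9.2 1.  0.6] turn [-0.087 -0.    -0.   ]
```

View pics/s5.png

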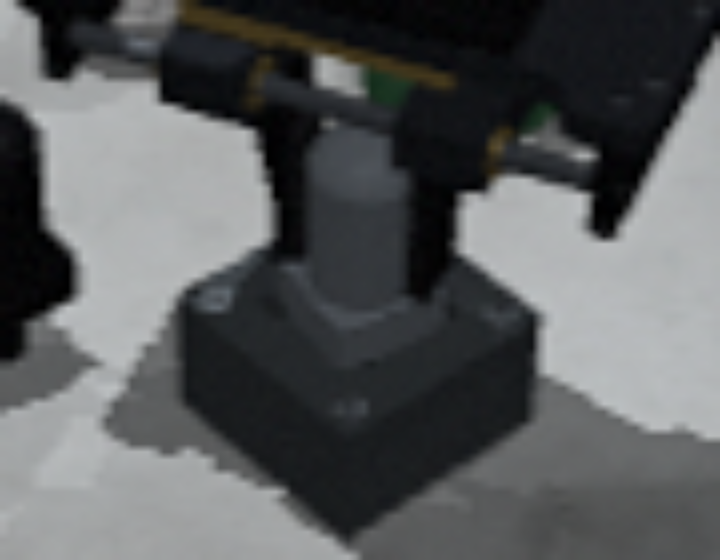

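The foot is now nearly square in the recess mouth (front corner at enlarged (345,365)), and the force fell to about the stake's weight, so it has dropped past the rim. I'll follow it down with a small turn.

Call:
arm_command:
  targets:
    - [255, 2, 0, 0, -0.03, 0, 0]
    - [255, 4, 0, 0, -0.06, 0, 0]
    - [255, 6, 0, 0, -0.06, 0, 0]
    - [255, 8, 0, 0, -0.06, 0, 0]
    - [255, 8, 0, 0, -0.06, 0, 0]

```text
time: 6.65
ee_pos: [0.4641, -0.1501, 0.0561]
eef_rot: [0.01, 0.707, -0.01, 0.707]
ft_force: [-0.1, -0.2, -3.8]
width: 0.0331
```

```bash
python3 -c "
from h import *
move([.465,-.149,.0545],0)"
```

```text
t 6.65 pos [ 0.4641 -0.1501  0.0561] yaw -1.66 F [-0.1 -0.2 -3.8] w 0.0331 q [-0.38  0.23  0.67  2.03 -0.18  0.94  0.35]
shift mm [1.6 1.2 0.9] turn [-0.029 -0.001 -0.   ]
```

Call:
arm_command:
  targets:
    - [255, 1, 0, 0, 0, 0, 0]
    - [255, 2, 0, 0, 0, 0, 0]
    - [255, 3, 0, 0, 0, 0, 0]
    - [255, 3, 0, 0, 0, 0, 0]

```text
time: 7.05
ee_pos: [0.4645, -0.1504, 0.054]
eef_rot: [0.01, 0.707, -0.01, 0.707]
ft_force: [-2.7, -0.1, 4.9]
width: 0.0336
```

```bash
python3 -c "
from h import *
move([.465,-.149,.0545],0)"
```

```text
t 7.05 pos [ 0.4645 -0.1504  0.054 ] yaw -1.63 F [-2.7 -0.1  4.9] w 0.0336 q [-0.38  0.24  0.67  2.03 -0.18  0.93  0.35]
shift mm [-0.5  1.4  0.4] turn [-0.028  0.    -0.   ]
```

The floor contact came at TCP z 54.0 mm, a drop of about 14 mm as expected. I'll release the press and open.

Call:
arm_command:
  targets:
    - [255, -1, 0, 0, 0, 0, 0]
    - [200, -1, 0, 0, 0, 0, 0]
    - [0, -1, 0, 0, 0, 0, 0]
    - [0, -1, 0, 0, 0, 0, 0]
    - [0, -1, 0, 0, 0, 0, 0]
    - [0, -1, 0, 0, 0, 0, 0]
    - [0, -1, 0, 0, 0, 0, 0]
    - [0, -1, 0, 0, 0, 0, 0]

```text
time: 7.85
ee_pos: [0.4645, -0.1502, 0.0545]
eef_rot: [0.01, 0.707, -0.01, 0.707]
ft_force: [-0.4, -0.2, -0.2]
width: 0.074
```

```bash
python3 -c "
from h import *
move([.465,-.149,.0545],0)
cv2.imwrite('pics/s6.png',cv2.resize(camera('scene')[100:180,220:320,::-1],(750,600)))"
```

```text
t 7.85 pos [ 0.4645 -0.1502  0.0545] yaw -1.61 F [-0.4 -0.2 -0.2] w 0.074 q [-0.38  0.23  0.67  2.03 -0.18  0.93  0.35]
shift mm [0.  1.2 0.5] turn [-0.028  0.    -0.   ]
```

View pics/s6.png

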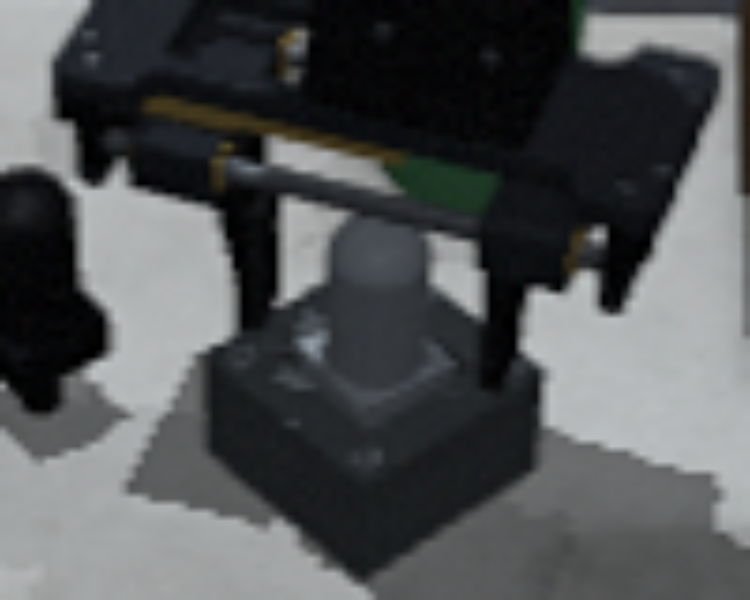

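The head at enlarged (378,300) stands free, its foot flush in the recess with sides parallel, and the fingers at (255,250) and (500,310) are clear. Retreating straight up.

Call:
arm_command:
  targets:
    - [0, -15, 0, 0, 0, 0, 0]
    - [0, -40, 0, 0, 0, 0, 0]
    - [0, -70, 0, 0, 0, 0, 0]
    - [0, -110, 0, 0, 0, 0, 0]
    - [0, -150, 0, 0, 0, 0, 0]
    - [0, -180, 0, 0, 0, 0, 0]
    - [0, -180, 0, 0, 0, 0, 0]

```text
time: 8.6
ee_pos: [0.4663, -0.1507, 0.2385]
eef_rot: [0.01, 0.705, -0.01, 0.709]
ft_force: [0.1, 0.7, -0.5]
width: 0.0874
```

```bash
python3 -c "
from h import *
move([.30,.20,.25],0)
a=camera('scene');b=camera('top')
cv2.imwrite('pics/s7.png',a[:,:,::-1]);cv2.imwrite('pics/t7.png',b[:,:,::-1])
cv2.imwrite('pics/c7.png',np.hstack([cv2.resize(a[110:185,230:310,::-1],(400,375),interpolation=2),cv2.resize(b[150:210,308:372,::-1],(400,375),interpolation=2)]))"
```

```text
t 8.6 pos [ 0.4663 -0.1507  0.2385] yaw -1.62 F [ 0.1  0.7 -0.5] w 0.0874 q [-0.46 -0.01  0.68  1.82  0.01  1.32  0.2 ]
shift mm [ -12.5  345.9 -176.1] turn [-0.028  0.007 -0.   ]
```

View pics/c7.png

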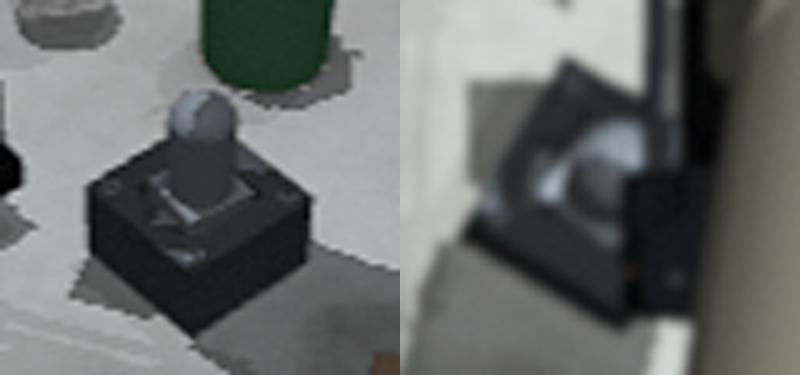

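The stake is free and its foot sits square in the recess; the dome's crown moved from crop y 68 to 88. I'll check depth, uprightness and the flat stake in numbers.

Run:
```python
from h import *
np.set_printoptions(precision=2,suppress=True)
c=np.array([.465,-.149])
P=lambda z:proj("scene",[[*c,z]])[0]
print("pred apex z.118",P(.118),".104",P(.104),"axis at .06",P(.06),".094",P(.094))
for n in("scene0","s7"):
    g=cv2.cvtColor(cv2.imread(f"pics/{n}.png"),cv2.COLOR_BGR2GRAY).astype(int)
    for r in range(124,152,4):
        w=g[r,255:288];d=np.diff(w);print(n,r,"edges",255.5+np.argmin(d[:16]),255.5+16+np.argmax(d[16:]))
    print("col270",n,g[118:134,270])
a=cv2.imread("pics/scene0.png");b=cv2.imread("pics/s7.png")
print("flat diff",cv2.absdiff(a,b)[192:255,180:235].mean())
r=cv2.matchTemplate(b[185:262,172:245],a[195:250,184:232],cv2.TM_CCOEFF_NORMED);print(cv2.minMaxLoc(r)[1::2],"expect (12,10)")
```

```text
pred apex z.118 [269.7 125. ] .104 [269.56 129.56] axis at .06 [269.15 143.23] .094 [269.46 132.75]
scene0 124 edges 265.5 271.5
scene0 128 edges 262.5 286.5
scene0 132 edges 262.5 276.5
scene0 136 edges 262.5 276.5
scene0 140 edges 257.5 280.5
scene0 144 edges 263.5 285.5
scene0 148 edges 257.5 281.5
col270 scene0 [ 59  64  63  96  99 113 129 134 132 140 142 140 127 112  99  87]
s7 124 edges 270.5 273.5
s7 128 edges 265.5 277.5
s7 132 edges 263.5 276.5
s7 136 edges 263.5 276.5
s7 140 edges 257.5 280.5
s7 144 edges 263.5 285.5
s7 148 edges 263.5 276.5
col270 s7 [ 63  68  67  99 103 131 138 139 145 150 126 141 108  79  82  86]
flat diff 4.789321789321789
(0.9960552453994751, (12, 10)) expect (12,10)
```

View pics/s7.png

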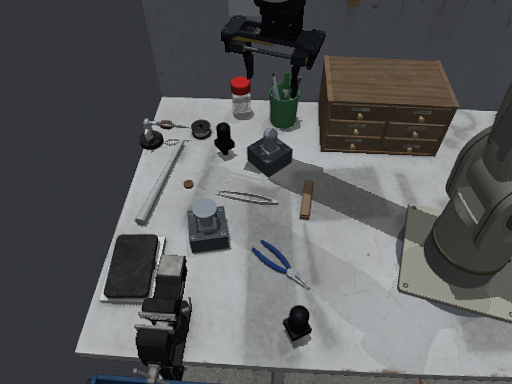

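The head edges are vertical and constant (columns 263.5–276.5). The crown dropped about 4 px against a predicted 4.6 for 14 mm, and the flat stake did not move (match offset 12,10). The robot is clear.

```bash
python3 -c "
from bench import *
s=read_state();print(s['time'],s['ft_force'],abs(s['joint_vel']).max());print(close_job())"
```

```text
8.7 [-0.42815307 -1.37345292 -0.69570264] 0.032423440713658325
the job is handed in; nothing more can be done
None
```

The domed stake is home in its holder and released, and I handed the job in at 8.7 s. I gripped its head with 20 N, pressed with about 7–15 N at each step, and turned it counter-clockwise. The foot dropped in after about 30° of turn. I followed it down with a few more degrees of turn to seat it, then opened the gripper and lifted straight up.

- **Depth:** the tool's pressed height fell from 67.8 mm to 54.0 mm, 13.8 mm against the 14 mm recess, where it met the floor at about 5 N. The camera agrees roughly: the dome's crown dropped about 4 px, and 14 mm predicts 4.6 px.
- **Upright:** in the scene view the head's edges are vertical in the three rows read cleanly (132, 136 and 148). The foot looks square in the recess. The top view was partly hidden by the arm, so it gave no second check.
- **Left alone:** the flat stake shows no shift in the scene picture. The gripper was open and clear of everything, with no contact force.

No check failed.

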